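# Load the gel reader and hold its ratchet lever at the third click

### The job

Slide the green gel tray along its channel under the blue hood of the gel reader until it is fully home against the stop. Then press the reader's orange-handled ratchet lever down three clicks from its rest, no more, and finish while still holding it down at the third click, because it springs back up if let go. Leave the other things on the bench where they are.

Things in the scene. Friction and masses are not known exactly. Their poses are not given: they have to be found in the camera images.
- reader: Gel reader, fixed on the bench (all in mm). Origin on the bench; y axis along the channel, the way the tray goes in and on towards the lever; x across it; z up. White base plate 170 (x) x 530 (y -210 to 320) x 15 high; its top is the channel floor. Aluminium rails beside the channel: inner faces x = +-52, tops 31 above the bench, y -200 to 115.
- hood_mouth (a point): Middle of the lower front edge of the blue hood: reader frame x 0, y 20, 52 above the bench. The hood covers y 20 to 135 and x +-85, its top is 99 above the bench, the opening below it is 37 high and 104 wide. Under it a black wall at y = 115 is the stop.
- tray: Loose green gel tray in the channel, about 0.25 kg; origin at the centre of its pan's underside, axes parallel to the reader's. Pan 100 (x) x 110 (y) x 20 high. A flat tongue 40 wide trails behind (-y) and carries a black handle plate. Starts 90 to 120 mm short of home. Home: its front edge meets the stop, origin at y = 60, z = 15 in the reader's frame.
- tray_handle (a point): Point inside the tray's upright black handle plate: centre of its width and thickness, 115 behind the tray's origin (-y), 60 above the bench. The plate is 14 thick along the sliding direction (y), 44 wide (x), its top 75 and its foot 23 above the bench. With the tray home this point is at y = -55 in the reader's frame.
- lever_bar: Orange grip bar at the lever's free end: a round sleeve that can roll, 20 mm diameter, 64 long, along the reader's x axis; origin at its centre. It moves on an arc of radius 115 about lever_pivot in the reader's y-z plane. At rest its centre is 142 above the bench; at the third click about 75. It can be pressed from above.
- lever_pivot (a point): Lever axis (parallel to the reader's x), at x 0, y 175 in the reader's frame, 95 above the bench, between two grey cheek plates (x +-26, y 137 to 213, up to 120 above the bench). The arm points from here to the reader's +y; its angle above level is 0.42 rad at rest, minus the lever angle.
- lever (a joint): Lever angle, rad: 0 at rest (up), grows as the bar is pressed down; stop at 0.85. A spring always returns it; the clicks do not hold it. A sprung pawl rides over tooth crests at 0.1, 0.3, 0.5, 0.7 and drops home at 0.2 (1st click), 0.4 (2nd), 0.6 (3rd), 0.8. Force on the bar 2 to 10 N: it falls before each drop and rises 4 to 5 N within 0.03 rad as the pawl drops home. 0.2 rad = 23 mm.
- beaker: Bystander: clear plastic beaker, 84 dia x 100 tall mm, origin under its centre, standing or lying on the bench beside the reader.
- bottle: Bystander: white reagent bottle with blue cap, 52 dia x 110 tall mm, origin under its centre, standing or lying on the bench beside the reader.
- tip_box: Bystander: blue pipette-tip box with clear lid, 87 x 122 x 57 mm, origin under its centre, standing or lying on the bench beside the reader.
- tube_rack: Bystander: orange rack of small tubes, 60 x 120 x 40 mm, origin under its centre, standing or lying on the bench beside the reader.
- comb_box: Bystander: green box with white lid, 72 x 102 x 43 mm, origin under its centre, standing or lying on the bench beside the reader.
- dish: Bystander: shallow glass dish, 90 dia x 16 mm, origin under its centre, standing or lying on the bench beside the reader.
- marker: Bystander: black and red marker lying down, 12 x 130 x 12 mm, origin under its centre, standing or lying on the bench beside the reader.
Not all that is in view belongs to the job. Leave any brown or yellow look-alike of the tray alone.

How it is judged (in metres and radians):
On the way, in this order (a step that is already met when the one before it is completed fails the run):
1. the tray is fully home under the hood, with the lever still up at rest (y of tray_handle in the frame of reader above -0.06 m and z of tray_handle in the frame of reader between 0.052 and 0.068 m and value of joint lever below 0.1 rad), for 0.2 s.
2. the lever has been pressed to the third click by the fingers (y of tray_handle in the frame of reader above -0.06 m and z of tray_handle in the frame of reader between 0.052 and 0.068 m and value of joint lever between 0.51 and 0.69 rad and contact force between the fingers and lever_bar above 1 N), for 0.2 s.
At the end, for the whole second after the job is handed in: The tray lies in its channel within 5 mm of the stop; the lever stands at the third click (angle between 0.51 and 0.69 rad), still, and is held there by the robot's fingers, which press on its orange bar with more than 1 N (all of step 2 and velocity of joint lever between -0.1 and 0.1 rad/s); the arm keeps its last pose, push and grip.
It fails at once if the lever is pressed past the third click, over the crest of the fourth (value of joint lever above 0.7 rad).
It fails at once if a bystander is disturbed (moved over 25 mm) (distance of any of beaker, bottle, tip_box, tube_rack, comb_box, dish, marker from where it was at the start of the episode above 0.025 m).
It also fails if it takes over 58 s, if anything falls off the work surface, if the arm or the gripper's body presses on something with over 40 N, if the wrist force passes 120 N, or if a joint passes its speed limit or range.

### The arm

A 6-joint arm with a two-finger parallel gripper is mounted at the origin on the work surface. World frame = base frame: x ahead of the robot, y to its left, z up, the work surface at z = 0. Lengths are in mm, angles in rad, forces in N, time in s.
With the tool pointing down it reaches from about 300 to 775 mm from the base axis. Payload 14.6 kg.
Tool frame: the origin (TCP) lies where the fingers leave the gripper's body, on its centre line; the fingertips stand 97 mm ahead of it and the grasp point (between the pads) lies ahead of it (grip_depth is the z of the grasp point in the tool frame, in mm); z points along the fingers, y is the line along which they close (so a half turn about z gives the same grasp; the last joint's range is limited). The gripper opens to 94 mm and grips with 3 to 60 N. Pads are 16 mm wide; open, the fingers measure 119 mm over their backs; the gripper's body (75 mm by 177 mm) begins 78 mm behind the grasp point.
Start: joints at [-1.335, 0.3, 1.521, -0, 1.321, -0.067], TCP at [164, -524.971, 302.646] pointing down, gripper open.
Joint ranges: [-3.03, 3.03], [-0.79, 2.21], [0.23, 2.52], [-1.04, 4.18], [0, 3.07], [-2.55, 2.55]. Speed limits (rad/s): [2.22, 2.22, 2.57, 3.14, 3.14, 3.14].

### API

Orientations are given as [roll, pitch, yaw] about the fixed x, y, z axes, in that order (R = Rz(yaw) Ry(pitch) Rx(roll)).
In Python, from cell import read_state, camera, sign_off, regions_of, spot_point, grip_depth gives the robot as it stands. The module is installed in compiled form; this text tells all that it offers.
- The arm moves only by the tool send_rows, never from a script. Its argument "series" is a list of rows, each a list of 3 entries, a list of its own where there are three numbers: the shift along the world's x, y, z in mm, then the turn about the world's z in degrees, then the closure, from -1 (fully open) to 1 (shut), so that 0 is half open. A call has 1 to 12 rows; each row shifts and turns the commanded pose from where the row before left it; what a row does not reach is not made up. A row lasts 1/10 s, in which the tool goes at most 50 mm and 8.59 degrees, less where a joint would pass 70% of its speed; a pose out of reach is approached as far as the arm can. A call is refused whole if a number of a shift passes 50 or a number of a turn 8.59, either way. A call with a gripper value outside its range is refused whole. The fingers move at their own pace and stop on an object; "squeeze" is the grip in N (left out, the last holds). Time passes only in rows, so rows that do not move let the fingers close. It gives the time, the measured TCP pose, the force, the opening and the grip force at its end, in the units of the state.
- read_state(): the state, without advancing time (a new reading comes with each control period).
- camera(name): name is "scene" or "top"; returns a dict with "color" (400x640x3 uint8, blue, green, red), "fx", "fy", "cx", "cy" (pixels), "camera_from_world" (4x4, takes a point from world to camera coordinates). Camera axes: x right, y down, z forward; pixel columns grow to the right and rows downward; lengths in mm; the calibration is good to about 2 mm. A picture is of the moment at which its call begins. There is no depth.
- sign_off(): hands the job in; it is judged then, once.
Trained networks look in a picture, given as the dict that the camera call returned (one of the last four; its "shot" number tells which), for a name from the list of things; names that differ only in an ending like _2 or _b are one class to them, and where a whole thing is asked for, a point or a joint stands for the part that bears it (a point fixed in the world has none). Each returns a list of dicts, best first, with "confidence" (0 to 1); they miss things now and then, are a little off and sometimes report something else, mostly with a low value. They report only what shows in the picture. A call takes as long as a camera call. They do not tell look-alikes from the thing itself.
- regions_of(thing, picture): "mask" (400x640 bool, what is visible of it).
- spot_point(thing, picture): "point" ([x, y, z] in mm, in the coordinates of the camera as it stood for that picture, good to about 4 mm: a listed point, or the origin of a listed thing).
The state is a dict: "clock": time; "joints": joint angles; "qd": joint speeds; "effort": joint torques, N m; "eef_pos": TCP position; "eef_rot": TCP orientation; "wrist_force": force on the tool from outside, world axes, zero at the start; "moment": the same for the moment, N m; "finger_gap": finger opening in mm; "finger_force": force on a finger pad.
Only numpy, scipy, OpenCV 4.12 (cv2) and the standard library are available. Lean on these libraries where they do the work, as an engineer would, in place of code of your own. Each camera call takes 0.05 s, during which the arm holds its last target. There are 200 camera calls.

## Working session

There is one attempt and no reset: what is moved stays moved. The work goes in short steps, Python scripts to look and compute and a tool call to move; the robot and the scene stay as the last step left them, time stands still between calls to the robot, and variables do not carry over. Pictures are saved under pics/ and viewed, at most 10 in all, crops included, and the job is handed in when it is done.

Besides the shell and the picture viewer there is one more tool, called in YAML: its name, and indented under it one key for each argument. send_rows: Moves the arm, as the interface text tells. Its arguments: {"type":"object","properties":{"series":{"type":"array"},"squeeze":{"type":"number"}},"required":["series"]}

```bash
mkdir -p pics && cat > h.py <<'E'
import numpy as np, cv2
from cell import *
def world(pic,p):
    T=np.linalg.inv(np.array(pic["camera_from_world"])); return (T@np.r_[p,1])[:3]
E
python3 - <<'E'
from h import *
print(grip_depth if not callable(grip_depth) else grip_depth())
s=read_state(); print({k:np.round(v,3) for k,v in s.items()})
for n in("scene","top"):
    p=camera(n); cv2.imwrite(f"pics/{n}1.png",p["color"])
    for t in("reader","hood_mouth","tray","tray_handle","lever_bar","lever_pivot"):
        for r in spot_point(t,p)[:3]: print(n,t,round(r["confidence"],2),np.round(world(p,r["point"]),1))
E
```

```text
78.39999999999999
{'clock': np.float64(0.0), 'joints': array([-1.335,  0.3  ,  1.522, -0.   ,  1.321, -0.067]), 'qd': array([-0.001, -0.001,  0.001,  0.   ,  0.   ,  0.001]), 'effort': array([-1.0000e-03, -5.3181e+01, -3.5274e+01,  7.1000e-02,  2.4000e-02,
       -0.0000e+00]), 'eef_pos': array([ 163.959, -524.845,  302.09 ]), 'eef_rot': array([-3.14 , -0.   ,  0.303]), 'wrist_force': array([-0.457,  0.85 ,  0.234]), 'moment': array([-0.029, -0.012, -0.023]), 'finger_force': np.float64(0.0), 'finger_gap': np.float64(94.078)}
scene reader 0.83 [515.    3.8   2.5]
scene hood_mouth 0.73 [513.9  21.4  52.3]
scene tray 0.79 [148.6 305.2  -3.4]
scene tray 0.76 [ 175.  -360.4   -4.3]
scene tray 0.73 [511.5 -45.1  15.9]
scene tray_handle 0.81 [ 506.5 -161.9   62. ]
scene tray_handle 0.76 [ 264.  -291.5   49.1]
scene tray_handle 0.7 [547.2 394.2  41.3]
scene lever_bar 0.4 [686.  168.    4.2]
scene lever_bar 0.37 [ 507.7 -160.6   58.3]
scene lever_pivot 0.93 [518.7 175.2  96.9]
top reader 0.97 [513.6   7.   -3.3]
top tray 0.9 [146.8 303.9   1.5]
top tray 0.82 [613.5 485.3   2.2]
top tray 0.78 [ 165.6 -357.9    1.7]
top tray_handle 0.77 [ 545.8 -260.1   48.4]
top tray_handle 0.71 [ 503.5 -158.4   60. ]
top tray_handle 0.62 [542.1 392.3  40.5]
top lever_pivot 0.82 [518.5 179.6  92.3]
```

View pics/scene1.png

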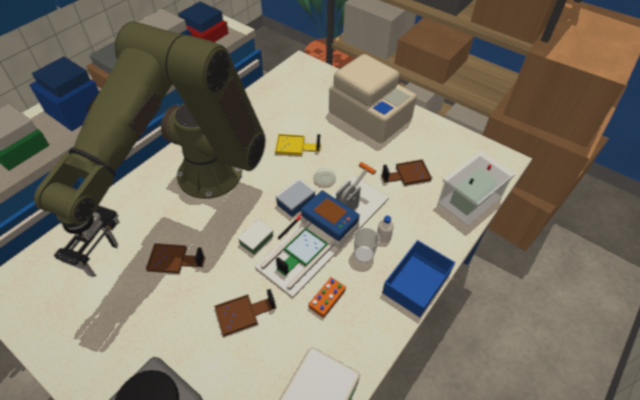

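View pics/top1.png

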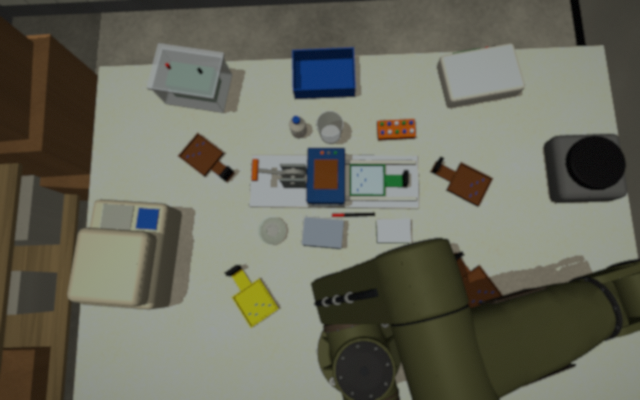

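The top view shows the reader lying along world +y (image left). The tray handle is at about (406,179), the orange lever bar at (255,170), the hood at (326,175), and a brown look-alike's handle at (438,165). One colour measurement will refine the axis and the bar position.

```bash
cat >> h.py <<'E'
def ray(pic,u,v,z):
    T=np.linalg.inv(np.array(pic["camera_from_world"])); d=T[:3,:3]@[(u-pic["cx"])/pic["fx"],(v-pic["cy"])/pic["fy"],1]
    o=T[:3,3]; return o+d*(z-o[2])/d[2]
def blob(pic,m,x0,x1,y0,y1,z):
    v,u=np.nonzero(m[y0:y1,x0:x1]); return len(u),np.round(ray(pic,u.mean()+x0,v.mean()+y0,z),1)
E
python3 - <<'E'
from h import *
p=camera("top"); c=p["color"].astype(int); b,g,r=c[...,0],c[...,1],c[...,2]
print("bar",blob(p,(r>130)&(b<80)&(r-g>60),240,275,145,195,142))
print("hood",blob(p,(b-r>30),300,350,140,210,99))
print("handle",blob(p,(c.max(2)<50),400,418,165,192,70))
cv2.imwrite("pics/crop1.png",cv2.resize(p["color"][140:225,235:455],None,fx=3.6,fy=3.6,interpolation=cv2.INTER_CUBIC))
# plate long edges & ends: white mask lines at z=15
for u in(270,360,375,400,412):
    col=np.nonzero(c[140:225,u].min(1)>0)[0]; e=c[140:225,u].sum(1)
    d=np.diff(e); print(u,d[10:75].tolist() if u in(270,412) else "")
E
```

```text
bar (71, array([525.8, 284.7, 142. ]))
hood (1183, array([506.7,  82.1,  99. ]))
handle (70, array([ 500.2, -156.2,   70. ]))
270 [2, 0, -5, -3, 8, 10, 4, 3, -3, 0, -2, 2, 0, 1, -1, -3, -8, -26, -52, -51, -23, 1, 28, 59, 42, 15, -1, -7, -11, -18, -2, -3, 0, -2, 3, 11, 22, 19, 7, 0, 3, -3, 0, 3, 0, 0, -3, 3, -2, 2, -3, 0, 3, -6, -18, -39, -7, 23, 21, 5, 5, 1, -3, 2, 1]
360 
375 
400 
412 [3, -1, -2, 2, 1, 7, 1, -5, -13, -8, 2, -13, -48, -35, 45, 55, 21, 4, 0, -1, 0, -2, -7, -5, -6, 3, 0, -1, 1, -1, 0, 1, 0, 0, 3, 5, 7, 3, 0, 0, 0, 0, 1, -1, -2, -9, -5, -1, -26, -41, 10, 48, 23, 3, 3, -10, -22, -31, 3, 26, 15, 1, 2, -2, 3]
```

View pics/crop1.png

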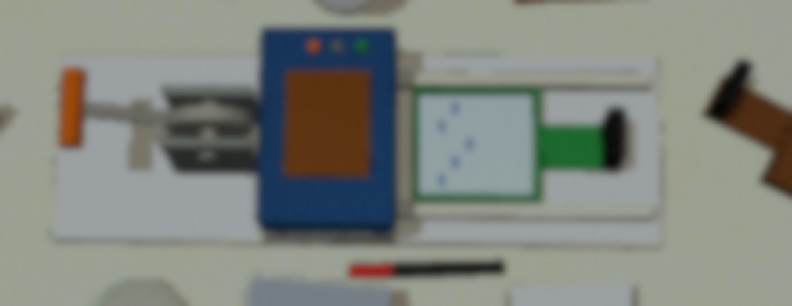

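The crop confirms the green tray in the channel, with its black handle at crop (615,140), and the orange bar at crop (72,107). Estimated reader origin is (512.5, 3.5) with yaw -0.043. Next I move behind the handle with the fingers closed.

send_rows:
  series:
    - [[42, 41, 0], -6.6, 1]
    - [[42, 41, 0], -6.6, 1]
    - [[42, 41, 0], -6.6, 1]
    - [[42, 41, 0], 0, 1]
    - [[42, 41, 0], 0, 1]
    - [[42, 41, 0], 0, 1]
    - [[42, 41, 0], 0, 1]
    - [[42, 41, 0], 0, 1]
    - [[0, 0, 0], 0, 1]
  squeeze: 20

```text
clock: 1.65
eef_pos: [453.1, -241.9, 302.6]
eef_rot: [-3.141, -0.001, -0.037]
wrist_force: [-1.0, 0.0, 1.4]
finger_gap: 25.8
finger_force: 0.0
```

send_rows:
  series:
    - [[25, 22, 0], 0, 1]
    - [[26, 20, 0], 0, 1]
    - [[0, 0, -40], 0, 1]
    - [[0, 0, -40], 0, 1]
    - [[0, 0, -40], 0, 1]
    - [[0, 0, -25], 0, 1]
    - [[0, 0, -15], 0, 1]
    - [[0, 0, 0], 0, 1]

```text
clock: 2.45
eef_pos: [500.3, -203.7, 140.7]
eef_rot: [-3.14, 0.003, -0.043]
wrist_force: [0.7, 0.0, 0.1]
finger_gap: 0.3
finger_force: 0.0
```

```bash
python3 - <<'E'
from h import *
s=read_state(); print(s["eef_pos"],s["wrist_force"],s["finger_gap"])
p=camera("scene"); cv2.imwrite("pics/s2.png",cv2.resize(p["color"][160:320,200:420],None,fx=3.6,fy=3.6,interpolation=cv2.INTER_CUBIC))
E
```

```text
[ 500.260063   -203.72747516  140.74763668] [0.66802371 0.00122172 0.08452121] 0.30179204533165405
```

View pics/s2.png

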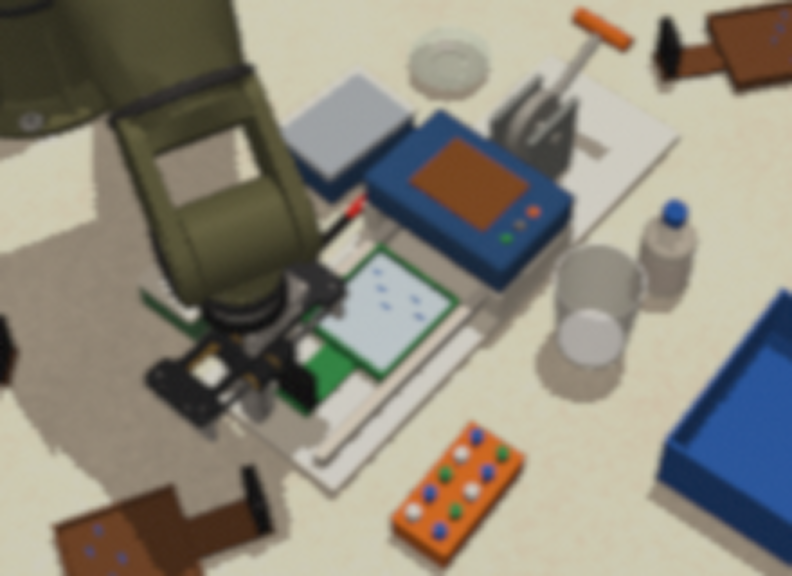

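The closed fingers at crop (258,400) stand just behind the black handle at (298,380), clear of the brown look-alike. I push along the channel.

send_rows:
  series:
    - [[4, 10, 0], 0, 1]
    - [[1, 10, 0], 0, 1]
    - [[0.5, 10, 0], 0, 1]
    - [[0.5, 12, 0], 0, 1]
    - [[0.6, 12, 0], 0, 1]
    - [[0.6, 12, 0], 0, 1]
    - [[0.6, 12, 0], 0, 1]
    - [[0.6, 12, 0], 0, 1]
    - [[0.6, 12, 0], 0, 1]
    - [[0.5, 10, 0], 0, 1]
    - [[0.3, 6, 0], 0, 1]
    - [[0, 0, 0], 0, 1]

```text
clock: 3.7
eef_pos: [511.0, -84.7, 142.5]
eef_rot: [-3.141, 0.0, -0.042]
wrist_force: [1.0, -0.2, -0.1]
finger_gap: 0.6
finger_force: 0.0
```

send_rows:
  series:
    - [[0.2, 4, 0], 0, 1]
    - [[0.1, 3, 0], 0, 1]
    - [[0.1, 2, 0], 0, 1]
    - [[0.1, 2, 0], 0, 1]
    - [[0, 1, 0], 0, 1]
    - [[0, 0, 0], 0, 1]

```text
clock: 4.3
eef_pos: [511.5, -73.5, 142.6]
eef_rot: [-3.141, 0.0, -0.043]
wrist_force: [-1.1, 0.7, -0.5]
finger_gap: 0.5
finger_force: 0.0
```

send_rows:
  series:
    - [[0, 1.5, 0], 0, 1]
    - [[0, 1.5, 0], 0, 1]
    - [[0, 1, 0], 0, 1]
    - [[0, 0, 0], 0, 1]

```text
clock: 4.7
eef_pos: [511.6, -70.7, 143.0]
eef_rot: [3.139, -0.0, -0.043]
wrist_force: [-1.6, -12.4, 1.4]
finger_gap: 0.2
finger_force: 6.3
```

```bash
python3 - <<'E'
from h import *
p=camera("scene")
for r in spot_point("tray_handle",p)[:4]: print(round(r["confidence"],2),np.round(world(p,r["point"]),1))
cv2.imwrite("pics/s3.png",cv2.resize(p["color"][160:320,200:420],None,fx=3.6,fy=3.6,interpolation=cv2.INTER_CUBIC))
E
```

```text
0.98 [546.5 394.1  44.2]
0.89 [ 550.7 -262.5   43.2]
0.87 [509.2 -53.4  58.2]
0.77 [246.6 372.7  46.3]
```

View pics/s3.png

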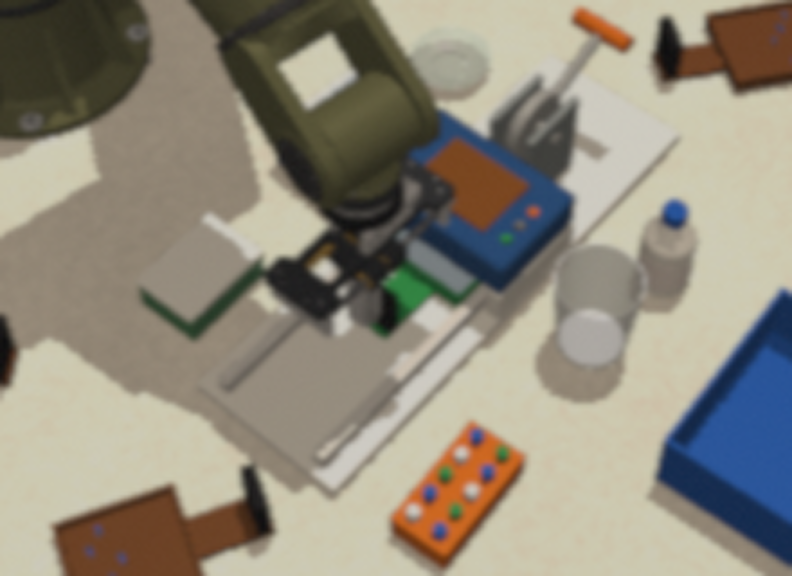

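The tray is in under the hood and the handle sits at (509,-53), which agrees with the expected home. The wrist feels a 12 N stop. A slightly firmer push will confirm it.

send_rows:
  series:
    - [[0, 1.5, 0], 0, 1]
    - [[0, 0.5, 0], 0, 1]
    - [[0, 0, 0], 0, 1]

```text
clock: 5.1
eef_pos: [511.6, -70.3, 143.4]
eef_rot: [3.137, -0.001, -0.043]
wrist_force: [-3.9, -27.6, 4.8]
finger_gap: 0.2
finger_force: 14.1
```

Hard stop confirmed: 27.6 N with only 0.4 mm of movement. I back off, lift, and go over to the lever.

send_rows:
  series:
    - [[0, -5, 0], 0, 1]
    - [[0, -20, 0], 0, 1]
    - [[0, 0, 40], 0, 1]
    - [[0, 0, 40], 0, 1]
    - [[0, 0, 40], 0, 1]
    - [[0, 0, 35], 0, 1]
    - [[0, 40, 0], 0, 1]
    - [[0, 40, 0], 0, 1]
    - [[1, 40, 0], 0, 1]
    - [[2, 40, 0], 0, 1]
    - [[2, 40, 0], 0, 1]
    - [[0, 0, 0], 0, 1]

```text
clock: 6.3
eef_pos: [516.2, 111.2, 297.6]
eef_rot: [-3.141, 0.0, -0.039]
wrist_force: [0.8, 0.3, -0.0]
finger_gap: 0.2
finger_force: 0.0
```

send_rows:
  series:
    - [[2, 40, 0], 0, 1]
    - [[2, 40, 0], 0, 1]
    - [[2, 40, 0], 0, 1]
    - [[1, 40, 0], 0, 1]
    - [[1, 16, 0], 0, 1]
    - [[0, 0, -15], 0, 1]
    - [[0, 0, -10], 0, 1]
    - [[0, 0, 0], 0, 1]

```text
clock: 7.1
eef_pos: [524.4, 282.4, 271.1]
eef_rot: [3.14, 0.003, -0.044]
wrist_force: [0.1, -0.4, -0.9]
finger_gap: 0.6
finger_force: 0.0
```

```bash
python3 - <<'E'
from h import *
p=camera("scene")
for t in("tray_handle","lever_bar"):
  for r in spot_point(t,p)[:4]: print(t,round(r["confidence"],2),np.round(world(p,r["point"]),1))
cv2.imwrite("pics/s4.png",cv2.resize(p["color"][120:320,230:430],None,fx=3,fy=3,interpolation=cv2.INTER_CUBIC))
E
```

```text
tray_handle 0.96 [ 266.  -293.1   43.7]
tray_handle 0.95 [544.2 392.8  44.6]
tray_handle 0.91 [513.4 -51.6  58.4]
tray_handle 0.83 [246.8 370.4  45.4]
lever_bar 0.62 [518.7 281.  142.4]
```

View pics/s4.png

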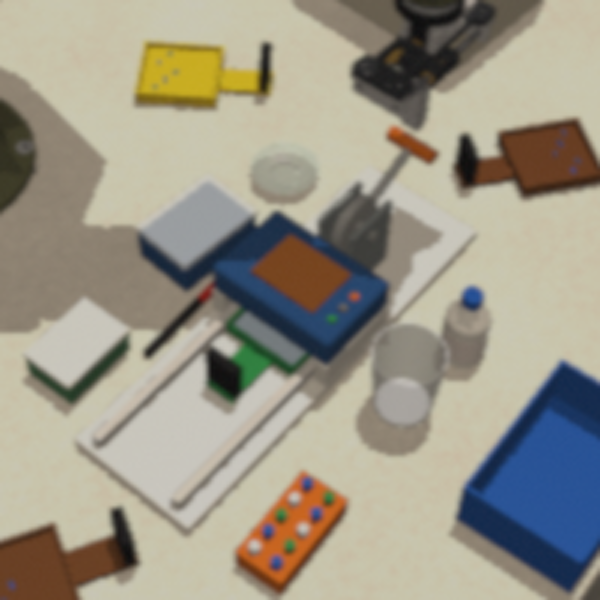

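The tray stays home (handle y -51.6) and the fingers are above the orange bar at crop (412,143). I lower gently to find the contact height.

send_rows:
  series:
    - [[-1, 4, -7], 0, 1]
    - [[0, 0.5, -8], 0, 1]
    - [[0, 0, -3], 0, 1]
    - [[0, 0, -2], 0, 1]
    - [[0, 0, -2], 0, 1]
    - [[0, 0, 0], 0, 1]

```text
clock: 7.85
eef_pos: [523.5, 287.9, 250.4]
eef_rot: [3.141, 0.0, -0.043]
wrist_force: [-0.1, -0.2, 1.1]
finger_gap: 0.4
finger_force: 0.0
```

send_rows:
  series:
    - [[0, 0, -2], 0, 1]
    - [[0, 0, 0], 0, 1]

```text
clock: 8.05
eef_pos: [523.7, 288.0, 249.1]
eef_rot: [-3.141, -0.001, -0.043]
wrist_force: [-0.3, -0.1, 3.2]
finger_gap: 0.3
finger_force: 1.1
```

send_rows:
  series:
    - [[0, 0, -2], 0, 1]
    - [[0, 0, 0], 0, 1]

```text
clock: 8.25
eef_pos: [523.8, 288.4, 247.8]
eef_rot: [-3.14, -0.002, -0.043]
wrist_force: [-1.0, 2.0, 9.0]
finger_gap: 0.6
finger_force: 4.3
```

send_rows:
  series:
    - [[0, 0, -2], 0, 1]
    - [[0, 0, 0], 0, 1]

```text
clock: 8.45
eef_pos: [523.8, 288.6, 246.0]
eef_rot: [-3.139, -0.002, -0.043]
wrist_force: [-0.2, 2.3, 7.9]
finger_gap: 0.5
finger_force: 4.1
```

send_rows:
  series:
    - [[0, 0, -3], 0, 1]
    - [[0, 0, 0], 0, 1]

```text
clock: 8.65
eef_pos: [523.6, 288.2, 242.3]
eef_rot: [-3.141, -0.001, -0.043]
wrist_force: [-0.8, 1.5, 5.7]
finger_gap: 0.4
finger_force: 3.0
```

Contact is at about z 249.5, so the third click should be near z 182. I press on and watch the clicks in the force.

send_rows:
  series:
    - [[0, 0, -4], 0, 1]
    - [[0, 0, -4], 0, 1]
    - [[0, 0, 0], 0, 1]

```text
clock: 8.95
eef_pos: [523.6, 288.0, 233.7]
eef_rot: [-3.141, -0.0, -0.043]
wrist_force: [0.2, 0.5, 2.9]
finger_gap: 0.5
finger_force: 1.6
```

send_rows:
  series:
    - [[0, 0, -4], 0, 1]
    - [[0, 0, -3], 0, 1]
    - [[0, 0, 0], 0, 1]

```text
clock: 9.25
eef_pos: [523.7, 288.0, 226.9]
eef_rot: [-3.141, -0.001, -0.043]
wrist_force: [0.0, 0.1, 5.8]
finger_gap: 0.6
finger_force: 2.7
```

send_rows:
  series:
    - [[0, 0, -4], 0, 1]
    - [[0, 0, -4], 0, 1]
    - [[0, 0, 0], 0, 1]

```text
clock: 9.55
eef_pos: [523.6, 287.9, 218.7]
eef_rot: [3.142, -0.0, -0.043]
wrist_force: [-0.1, -0.0, 5.2]
finger_gap: 0.5
finger_force: 2.8
```

send_rows:
  series:
    - [[0, 0, -4], 0, 1]
    - [[0, 0, -4], 0, 1]
    - [[0, 0, 0], 0, 1]

```text
clock: 9.85
eef_pos: [523.6, 287.8, 210.5]
eef_rot: [3.141, 0.0, -0.043]
wrist_force: [0.8, -0.9, 2.2]
finger_gap: 0.6
finger_force: 1.9
```

send_rows:
  series:
    - [[0, 0, -4], 0, 1]
    - [[0, 0, -3], 0, 1]
    - [[0, 0, 0], 0, 1]

```text
clock: 10.15
eef_pos: [523.7, 287.8, 203.8]
eef_rot: [3.141, -0.0, -0.043]
wrist_force: [-0.2, -1.5, 5.4]
finger_gap: 0.5
finger_force: 2.8
```

send_rows:
  series:
    - [[0, 0, -4], 0, 1]
    - [[0, 0, -4], 0, 1]
    - [[0, 0, 0], 0, 1]

```text
clock: 10.45
eef_pos: [523.7, 287.8, 195.8]
eef_rot: [3.141, -0.0, -0.043]
wrist_force: [-0.6, -1.5, 6.3]
finger_gap: 0.4
finger_force: 3.3
```

send_rows:
  series:
    - [[0, 0, -3], 0, 1]
    - [[0, 0, -3], 0, 1]
    - [[0, 0, 0], 0, 1]

```text
clock: 10.75
eef_pos: [523.6, 287.8, 189.7]
eef_rot: [3.141, -0.0, -0.043]
wrist_force: [0.1, -1.6, 5.4]
finger_gap: 0.2
finger_force: 2.5
```

send_rows:
  series:
    - [[0, 0, -2], 0, 1]
    - [[0, 0, -1], 0, 1]
    - [[0, 0, 0], 0, 1]

```text
clock: 11.05
eef_pos: [523.7, 287.8, 186.9]
eef_rot: [3.141, -0.0, -0.043]
wrist_force: [1.3, -1.0, 5.5]
finger_gap: 0.5
finger_force: 2.6
```

send_rows:
  series:
    - [[0, 0, -2], 0, 1]
    - [[0, 0, 0], 0, 1]

```text
clock: 11.25
eef_pos: [523.6, 287.8, 184.8]
eef_rot: [3.141, -0.0, -0.043]
wrist_force: [-0.2, -2.0, 4.2]
finger_gap: 0.4
finger_force: 2.0
```

send_rows:
  series:
    - [[0, 0, -2], 0, 1]
    - [[0, 0, 0], 0, 1]

```text
clock: 11.45
eef_pos: [523.6, 287.9, 182.7]
eef_rot: [3.142, -0.0, -0.043]
wrist_force: [0.5, -1.6, 4.6]
finger_gap: 0.7
finger_force: 2.1
```

send_rows:
  series:
    - [[0, 0, -1], 0, 1]
    - [[0, 0, 0], 0, 1]

```text
clock: 11.65
eef_pos: [523.7, 287.9, 181.9]
eef_rot: [-3.141, -0.0, -0.043]
wrist_force: [-0.8, -0.5, 5.9]
finger_gap: 0.7
finger_force: 2.9
```

send_rows:
  series:
    - [[0, 0, -1], 0, 1]
    - [[0, 0, 0], 0, 1]
    - [[0, 0, 0], 0, 1]

```text
clock: 11.95
eef_pos: [523.7, 288.0, 181.1]
eef_rot: [-3.141, -0.001, -0.043]
wrist_force: [-0.1, -2.3, 7.0]
finger_gap: 0.2
finger_force: 3.8
```

The third rise in force falls at z 181–182, as predicted. I hold briefly, check, and hand in.

send_rows:
  series:
    - [[0, 0, 0], 0, 1]
    - [[0, 0, 0], 0, 1]
    - [[0, 0, 0], 0, 1]
    - [[0, 0, 0], 0, 1]

```text
clock: 12.35
eef_pos: [523.7, 288.0, 181.1]
eef_rot: [-3.141, -0.001, -0.043]
wrist_force: [-0.0, -0.9, 7.5]
finger_gap: 0.5
finger_force: 3.8
```

```bash
python3 - <<'E'
from h import *
p=camera("scene")
for t in("tray_handle","lever_bar"):
  for r in spot_point(t,p)[:4]: print(t,round(r["confidence"],2),np.round(world(p,r["point"]),1))
s=read_state(); print(s["eef_pos"],s["wrist_force"],s["finger_force"])
cv2.imwrite("pics/s5.png",cv2.resize(p["color"][120:320,230:430],None,fx=3,fy=3,interpolation=cv2.INTER_CUBIC))
E
```

```text
tray_handle 0.85 [547.6 393.   44. ]
tray_handle 0.82 [510.  -51.1  58.6]
tray_handle 0.76 [246.3 373.3  44.7]
tray_handle 0.75 [ 263.9 -288.5   46.3]
lever_bar 0.5 [524.  292.9  77.8]
[523.71197857 287.98886299 181.16185026] [-0.57831721 -1.90411718  7.165949  ] 3.758767247200012
```

View pics/s5.png

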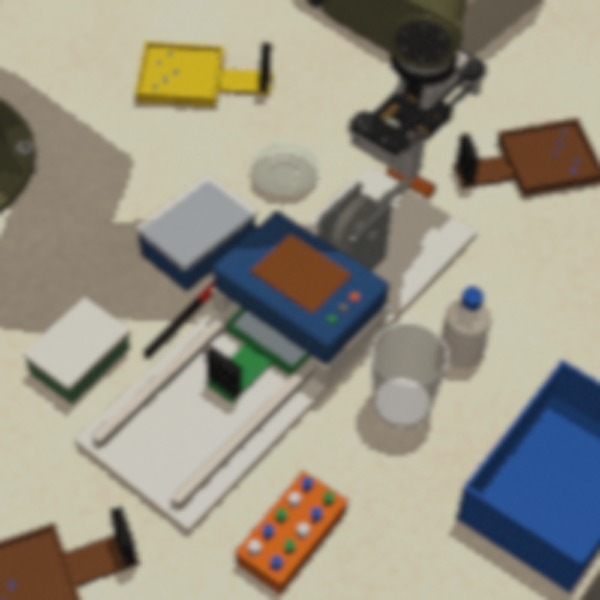

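The fingers hold the bar down at crop (410,180), about 75–78 mm above the bench. The tray is home and the bystanders have not moved.

```bash
python3 -c "from cell import sign_off; print(sign_off())"
```

```text
the job is handed in; nothing more can be done
None
```

I handed the job in with the tray home against the stop and the fingers holding the lever down at the third click with about 7 N; no bystander moved in the last picture, and no verdict was returned.

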